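# Set the iris of a bench light by clicks

### The job

Set the iris of the light head that lies face up on the bench. Push its thumb lever back to the closed stop and lean on it there for a moment with about 12 N (never more than 25 N, and push it, do not pinch it), then click it open exactly four clicks from closed, one click at a time with a short pause (half a second) in every notch and never beyond the fourth; finally press the lock pin fully down and let go. Leave the other things on the bench where they are.

Things in the scene. Friction and masses are not known exactly. Their poses are not given: they have to be found in the camera images.
- light_head: Round black finned light head, fixed to the bench, 164 mm across, its flat top rim 80 mm above the bench; a glass lens in a grey bezel 72 mm across rises to 104 mm in the middle of the top. Origin at the centre of its underside; z up. The lever side is its -x side, the lock pin stands at (22, 60) mm in its x, y.
- iris_axis (a point): Point on the lever's upright hinge axis (centre line of the head), 80 mm above the bench at the flat rim. Click feel at the paddle: a sprung ball resists with up to about 7 N in the first millimetre out of a notch, fades to zero at the crest midway, then the lever snaps into the next notch by itself. A small steel stud on the rim stands under the lever arm at each notch.
- iris_lever (a joint): Lever angle, rad, growing as the iris opens, counter-clockwise from above. Click notches 1 to 7 at 0.12, 0.24 .. 0.84 (11 mm apart at the paddle). Starts between notch 1 and 4. Below 0 it slides freely, with no notch, to the closed stop: a hidden rubber buffer, met somewhere from -0.03 to -0.13 (differs each time), yielding 0.3 mm/N at the paddle. First click from there drops into notch 1.
- paddle (a point): Upright grey thumb paddle at the outer end of the flat lever: 22 mm radially, 10 mm thick along its travel, 34 mm tall, 87 to 121 mm above the bench, centred 90 mm from the hinge axis, free on both sides. Origin under its centre; x radially outward, y the opening direction, z up. Takes 25 N at most; 8 to 18 N on it seats the closed stop.
- pin_top (a point): Centre of the top face of the lock pin, an upright steel button 16 mm across that stands on a small round boss on the top rim, top 108 mm above the bench when out. It is pressed straight down.
- lock_pin (a joint): How far the lock pin is pressed in, m: 0 out (start), 0.008 fully down. Friction of about 4 N holds it wherever it is left. It takes at most 30 N.
- camera: Black camera lying on the bench beside the head, 115 mm wide, 75 mm tall. Bystander. Origin at the centre of its underside.
- mug: White mug, 80 mm across, 90 mm tall. Bystander. Origin at the centre of its underside.
- tape: Grey ring of tape lying flat, 90 mm across, 24 mm tall. Bystander. Origin at the centre of its underside.
- screwdriver: Screwdriver 180 mm long lying near the lever side of the head. Bystander. Origin at its middle on the bench.
- jar: Small glass jar with a steel cap, 52 mm across, 60 mm tall. Bystander. Origin at the centre of its underside.

How it is judged:
On the way, in this order (a step that is already met when the one before it is completed fails the run):
1. the lever is pressed against its closed stop with 8 to 18 N (value of joint iris_lever below -0.02 rad and contact force between iris_lever_c1 and anything else between 8 and 18 N), for 0.3 s.
2. it rests in notch 1 (value of joint iris_lever between 0.09 and 0.15 rad), for 0.25 s.
3. it rests in notch 2 (value of joint iris_lever between 0.21 and 0.27 rad), for 0.25 s.
4. it rests in notch 3 (value of joint iris_lever between 0.33 and 0.39 rad), for 0.25 s.
5. it rests in notch 4 (value of joint iris_lever between 0.45 and 0.51 rad and value of joint lock_pin below 0.003 m), for 0.25 s.
6. the lock pin is pressed fully down (value of joint lock_pin above 0.0065 m), for 0.1 s.
At the end, for the whole second after the job is handed in: The lever rests in notch 4 (0.48 rad, within 0.03), reached from the closed stop by way of a rest of at least 0.25 s in every notch, and the lock pin is down to within 1.5 mm of its full 8 mm (value of joint iris_lever between 0.45 and 0.51 rad and value of joint lock_pin above 0.0065 m); the robot touches nothing.
It fails at once if the paddle is loaded with more than 25 N (contact force between iris_lever_c1 and anything else above 25 N).
It fails at once if the lever is opened beyond the fourth notch (value of joint iris_lever above 0.56 rad).
It fails at once if the lock pin is loaded with more than 30 N (contact force between lock_pin_c0 and anything else above 30 N).
It fails at once if a bystander is shifted by more than 30 mm (distance of any of camera, mug, tape, screwdriver, jar from where it was at the start of the episode above 0.03 m).
It also fails if it takes over 70 s, if anything falls off the work surface, if the arm or the gripper's body presses on something with over 40 N, if the wrist force passes 120 N, or if a joint passes its speed limit or range.

### The arm

A 7-joint arm with a two-finger parallel gripper is mounted at the origin on the work surface. World frame = base frame: x ahead of the robot, y to its left, z up, the work surface at z = 0. Lengths are in m, angles in rad, forces in N, time in s.
With the tool pointing down it reaches from about 0.4 to 0.875 m from the base axis. Payload 19.3 kg.
Tool frame: the origin (TCP) lies at the very end of the fingers, on their centre line; the grasp point (between the pads) lies 19 mm behind it (ctrl.hold_point_z is the z of the grasp point in the tool frame, in m); z points along the fingers, y is the line along which they close (so a half turn about z gives the same grasp; the last joint's range is limited). The gripper opens to 85 mm and grips with 20 to 120 N. Pads are 22 mm wide; open, the fingers measure 114 mm over their backs; the gripper's body (76 mm by 85 mm) begins 54 mm behind the grasp point. The pads swing forward as they close: fully open they stand 13 mm farther back than shut.
Start: joints at [-1.276, 0.521, -0.036, 1.599, 0.021, 1.021, -0.113], TCP at [0.223, 0.584, 0.231] pointing down, gripper open.
Joint ranges: [-2.91, 2.91], [-0.3, 2.13], [-1.5, 1.42], [0.17, 2.43], [-1.26, 4.41], [0.16, 1.93], [-2.52, 2.52]. Speed limits (rad/s): [1.89, 1.89, 2.39, 2.39, 3.01, 3.01, 3.01].

### API

Orientations are given as [roll, pitch, yaw] about the fixed x, y, z axes, in that order (R = Rz(yaw) Ry(pitch) Rx(roll)).
In Python, from cell import sense, read_camera, hand_in, ctrl gives the robot as it stands. The module is installed in compiled form; this text tells all that it offers.
- The arm moves only by the tool apply_moves, never from a script. Its arguments are lists of equal length, an entry for each row: "xyz": the shift along the tool's x, y, z in mm, a list of three; "spin": the turn about the tool's z in degrees. A call has 1 to 12 rows; each row shifts and turns the commanded pose from where the row before left it, along the tool's axes as they then stand; what a row does not reach is not made up. A row lasts 1/12 s, in which the tool goes at most 41.7 mm and 7.16 degrees, less where a joint would pass 70% of its speed; a pose out of reach is approached as far as the arm can. A call is refused whole if a number of a shift passes 41.7 or a number of a turn 7.16, either way. A call with a gripper value outside its range is refused whole. "grip" is the opening, from 0 (shut) to 1 (fully open), set as the call begins (left out, the last holds). The fingers move at their own pace and stop on an object; "squeeze" is the grip in N (left out, the last holds). Time passes only in rows, so rows that do not move let the fingers close. It gives the time, the measured TCP pose, the force, the opening and the grip force at its end, in the units of the state.
- sense(): the state, without advancing time (a new reading comes with each control period).
- read_camera(name): name is "side" or "top"; returns a dict with "frame" (400x640x3 uint8, red, green, blue), "camera_matrix" (3x3 intrinsics, pixels), "D" ([k1, k2, p1, p2, k3] as OpenCV has them; the pictures are not rectified), "position" and "attitude" of the camera in the world. Camera axes: x right, y down, z forward; pixel columns grow to the right and rows downward; lengths in m; the calibration is good to about 2 mm. A picture is of the moment at which its call begins. There is no depth.
- hand_in(): hands the job in; it is judged then, once.
The state is a dict: "time_s": time; "joint_positions": joint angles; "qvel": joint speeds; "tau": joint torques, N m; "position": TCP position; "tcp_rot": TCP orientation; "contact_force": force on the tool from outside, world axes, zero at the start; "wrist_torque": the same for the moment, N m; "gripper_width": finger opening in m; "finger_force": force on a finger pad.
Only numpy, scipy, OpenCV 4.12 (cv2) and the standard library are available. Lean on these libraries where they do the work, as an engineer would, in place of code of your own. Each camera call takes 0.05 s, during which the arm holds its last target. There are 200 camera calls.

## Working session

There is one attempt and no reset: what is moved stays moved. The work goes in short steps, Python scripts to look and compute and a tool call to move; the robot and the scene stay as the last step left them, time stands still between calls to the robot, and variables do not carry over. Pictures are saved under pics/ and viewed, at most 12 in all, crops included, and the job is handed in when it is done.

Besides the shell and the picture viewer there is one more tool, called as name(argument=value, ...), one argument or row to a line, values as JSON. apply_moves: Moves the arm, as the interface text tells. Its arguments: {"type":"object","properties":{"xyz":{"type":"array"},"spin":{"type":"array"},"grip":{"type":"number"},"squeeze":{"type":"number"}},"required":["xyz","spin"]}

```bash
mkdir -p pics; cat > h.py <<'E'
import numpy as np, cv2
from cell import sense, read_camera, hand_in, ctrl
from scipy.spatial.transform import Rotation as R
def rot(a):
    a=np.array(a,float)
    if a.shape==(3,3): return a
    return (R.from_quat(a) if a.size==4 else R.from_euler('xyz',a)).as_matrix()
def ray(c,uv):
    p=cv2.undistortPoints(np.array([[uv]],float),np.array(c['camera_matrix']),np.array(c['D']))[0,0]
    return np.array(c['position']),rot(c['attitude'])@np.array([p[0],p[1],1])
def at_z(c,uv,z):
    o,d=ray(c,uv); return o+d*(z-o[2])/d[2]
def proj(c,P):
    Rm=rot(c['attitude']).T; t=-Rm@np.array(c['position'])
    return cv2.projectPoints(np.array(P,float).reshape(-1,3),cv2.Rodrigues(Rm)[0],t,np.array(c['camera_matrix']),np.array(c['D']))[0][:,0]
E
python3 - <<'E'
from h import *
for n in('top','side'):
    c=read_camera(n); cv2.imwrite(f'pics/{n}0.png',c['frame'][:,:,::-1]); print(n,c['position'],c['attitude'],c['camera_matrix'])
print(sense(),ctrl.hold_point_z)
E
```

```text
top [0.4900008  0.03882487 0.88515163] [-3.02552104  0.00909891 -1.5525494 ] [[405.55493233   0.         318.84536121]
 [  0.         405.55493233 194.77732066]
 [  0.           0.           1.        ]]
side [0.49478865 0.54964365 0.57554555] [-2.32728265  0.02163939 -2.92916233] [[366.08897178   0.         320.47836182]
 [  0.         366.08897178 203.27963737]
 [  0.           0.           1.        ]]
{'time_s': 0.1, 'joint_positions': array([-1.27621075,  0.52195126, -0.03632488,  1.59993684,  0.02116484,
        1.021109  , -0.1127814 ]), 'qvel': array([ 0.00207084, -0.00234492, -0.00051629, -0.0013796 ,  0.00160893,
       -0.00029738,  0.00184502]), 'tau': array([ 2.27145712e-03, -9.28482342e+01,  1.98373005e+00, -3.70527577e+01,
        1.81461847e-02,  5.22025191e-03,  1.33558990e-05]), 'position': array([0.22288481, 0.58358551, 0.23079034]), 'tcp_rot': array([-3.14057239e+00,  4.28569689e-05,  2.77679387e+00]), 'contact_force': array([-0.77506413,  0.54225459, -0.55285798]), 'wrist_torque': array([0.0153324 , 0.02474977, 0.02386506]), 'finger_force': 0.0, 'gripper_width': 0.0855399562360865} -0.0187
```

View pics/top0.png

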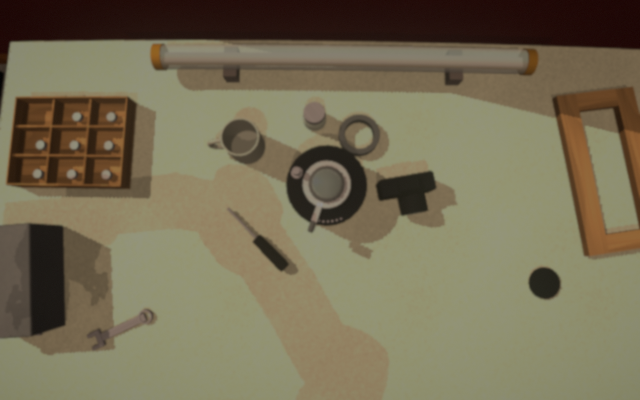

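View pics/side0.png

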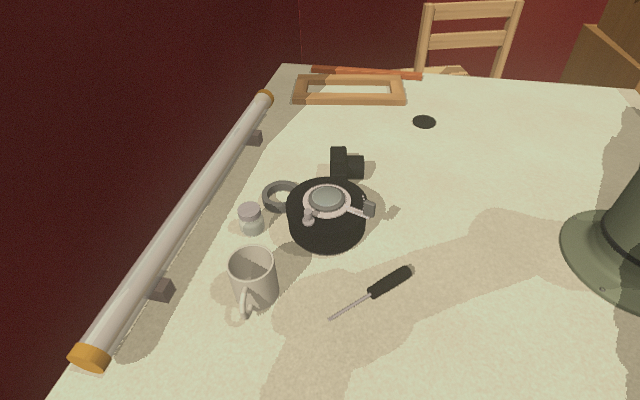

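The top view shows the head at about (327,185), pin at (297,173) and paddle at about (312,228). The side view shows the head at (327,215), pin at (308,218) and paddle at (369,209). I'll enlarge both.

```bash
python3 - <<'E'
from h import *
a=cv2.imread('pics/top0.png')[135:245,270:385]; b=cv2.imread('pics/side0.png')[165:265,275:390]
cv2.imwrite('pics/tc.png',cv2.resize(a,None,fx=5,fy=5,interpolation=cv2.INTER_CUBIC))
cv2.imwrite('pics/sc.png',cv2.resize(b,None,fx=5,fy=5,interpolation=cv2.INTER_CUBIC))
E
```

```text
(no output)
```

View pics/tc.png

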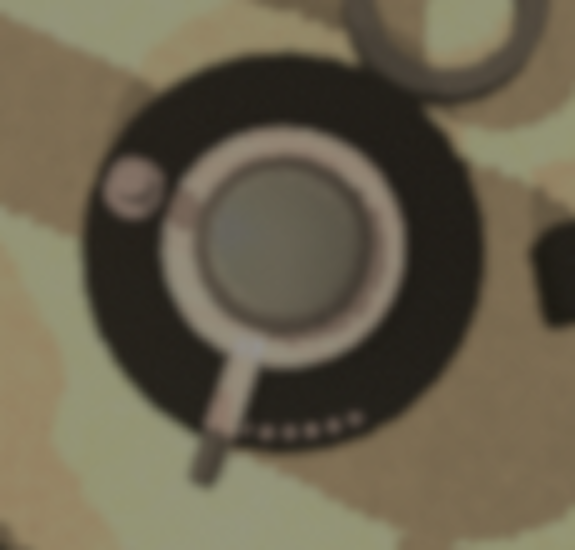

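View pics/sc.png

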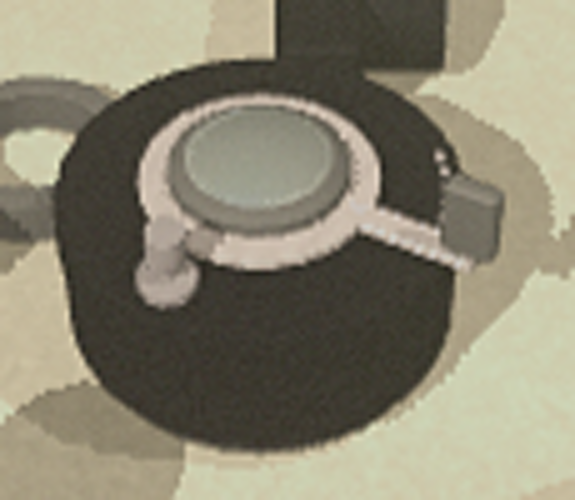

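```bash
python3 - <<'E'
from h import *
T=read_camera('top');S=read_camera('side')
t=lambda u,v:(270+(u+.5)/5-.5,135+(v+.5)/5-.5)
s=lambda u,v:(275+(u+.5)/5-.5,165+(v+.5)/5-.5)
f=lambda a:np.round(a*1000,1)
# circle of rim
th=np.linspace(0,2*np.pi,8,endpoint=False)
L,Rr,U,D=[at_z(T,t(*p),.08) for p in((83,250),(484,250),(283,52),(283,451))]
c=np.array([(U[0]+D[0])/2,(L[1]+Rr[1])/2,.08]);print('centre',f(c),'diam',f(L[1]-Rr[1]),f(U[0]-D[0]))
# bezel top ellipse side: 
def tri(a,b):
    o1,d1=ray(T,a);o2,d2=ray(S,b);d1/=np.linalg.norm(d1);d2/=np.linalg.norm(d2)
    k=np.linalg.lstsq(np.c_[d1,-d2],o2-o1,rcond=None)[0];p,q=o1+k[0]*d1,o2+k[1]*d2
    return f((p+q)/2),f(np.linalg.norm(p-q))
print('pin',f(at_z(T,t(134,183),.108)),f(at_z(S,s(163,230),.108)),tri(t(134,183),s(163,230)))
print('padtop',f(at_z(T,t(205,470),.121)),f(at_z(S,s(477,187),.121)))
for u,v in((245,430),(267,433),(290,433),(312,430),(334,426),(357,419)):
    p=at_z(T,t(u,v),.083)-c; print('stud',f(p[:2]),np.degrees(np.arctan2(p[1],p[0]))%360,np.hypot(*p[:2]))
p=at_z(S,s(440,154),.083)-c;print('last stud side',f(p),np.degrees(np.arctan2(p[1],p[0]))%360)
for z,uv in((.087,(243,360)),(.087,(225,412))):
    p=at_z(T,t(*uv),z)-c; print('arm',f(p),np.degrees(np.arctan2(p[1],p[0]))%360)
E
```

```text
centre [604.9  33.3  80. ] diam 160.8 161.6
pin [625.9  92.  108. ] [628.9  91.  108. ] (array([627.1,  92.1, 109. ]), np.float64(2.8))
padtop [514.7  61.7 121. ] [518.6  60.6 121. ]
stud [-72.9  14. ] 169.10641356659335 0.07422533538610689
stud [-73.9   5.3] 175.89141160480756 0.07410941987903064
stud [-73.8  -3.8] 182.93385361824602 0.07385500753326235
stud [-72.4 -12.5] 189.7593742620913 0.07348312997030171
stud [-70.7 -21.1] 196.64198792892202 0.07377649798168362
stud [-67.8 -30.2] 204.01221470213864 0.07417871936231003
last stud side [-67.5 -30.    3. ] 203.98499488231982
arm [-45.5  15.3   7. ] 161.42730316000842
arm [-66.2  22.    7. ] 161.61110456118294
```

Checks hold: rim diameter 161 mm (given 164), pin at radius 62 mm, studs 6.9° apart at radius 74 mm. The lever is in notch 1 at about 162.5°. I'll straddle the paddle with partly opened fingers, tool x radially outward, and fly there at height.

apply_moves(
  xyz=[
    [-23, -19, 0],
    [-23, -19, 0],
    [-23, -19, 0],
    [-23, -19, 0],
    [-23, -19, 0],
    [-23, -19, 0],
    [-23, -19, 0],
    [-23, -19, 0],
    [-23, -19, 0],
    [-23, -19, 0],
    [-23, -19, 0],
    [-23, -19, 0],
  ],
  spin=[0, 0, 0, 0, 0, 0, 0, 0, 0, 0, 0, 0],
  grip=0.38,
)

```text
time_s: 1.2
position: [0.4, 0.271, 0.2314]
tcp_rot: [3.141, 0.0, 2.777]
contact_force: [0.6, 1.4, 0.7]
gripper_width: 0.033
finger_force: 0.0
```

apply_moves(
  xyz=[
    [-23, -19, 0],
    [-23, -19, 0],
    [-23, -19, 0],
    [-23, -19, 0],
    [-23, -19, 0],
    [-23, -19, 0],
    [-23, -19, 0],
    [-23, -19, 0],
    [0, 0, 0],
    [0, 0, 0],
  ],
  spin=[0, 0, 0, 0, 0, 0, 0, 0, 0, 0],
)

```text
time_s: 2.03
position: [0.5175, 0.0633, 0.2311]
tcp_rot: [-3.141, -0.0, 2.774]
contact_force: [-0.7, 1.7, 0.0]
gripper_width: 0.0324
finger_force: 0.0
```

```bash
cat >> h.py <<'E'
C=np.array([.6055,.0333]); TH0=np.radians(162.7-6.875)   # hinge axis, lever angle 0
def goto(xyz,psi):
    """remaining shift (tool axes, mm) and spin (deg, about tool z) to a world TCP pose with yaw psi deg"""
    s=sense();M=rot(s['tcp_rot']);d=M.T@(np.array(xyz)-s['position'])*1000
    y=np.degrees(s['tcp_rot'][2]); return np.round(d,1),round(-((psi-y+180)%360-180),2)
def state():
    s=sense();p=s['position'];M=rot(s['tcp_rot']);return dict(t=round(s['time_s'],2),p=np.round(p*1000,1),yaw=round(np.degrees(s['tcp_rot'][2]),2),f_tool=np.round(M.T@s['contact_force'],2),w=s['gripper_width'],
     r=round(np.hypot(*(p[:2]-C))*1000,1),ang=round(np.degrees(np.arctan2(p[1]-C[1],p[0]-C[0]))%360,2))
def lev(th,z,off=0,r=.09):
    """TCP pose at lever angle th, off = tangential offset along tool y (m)"""
    a=TH0+th;return [C[0]+r*np.cos(a)+off*np.sin(a),C[1]+r*np.sin(a)-off*np.cos(a),z],np.degrees(a)
E
python3 - <<'E'
from h import *
print(state(),goto(*lev(.12,.19)))
E
```

```text
{'t': 2.03, 'p': array([517.5,  63.3, 231.1]), 'yaw': np.float64(158.94), 'f_tool': array([ 1.27,  1.32, -0.02]), 'w': 0.03244478930718365, 'r': np.float64(93.0), 'ang': np.float64(161.19)} (array([-3.1, -2.2, 41.1]), np.float64(-3.76))
```

apply_moves(
  xyz=[
    [-3, -2, 20],
    [0, 0, 25],
    [0, 0, 25],
    [0, 0, 23],
    [0, 0, 0],
    [0, 0, 0],
    [0, 0, 0],
  ],
  spin=[-3.7, 0, 0, 0, 0, 0, 0],
)

```text
time_s: 2.62
position: [0.5196, 0.0624, 0.1395]
tcp_rot: [3.141, 0.001, 2.842]
contact_force: [-0.1, 0.6, 0.6]
gripper_width: 0.0329
finger_force: 0.0
```

```bash
python3 - <<'E'
from h import *
print(state())
c=read_camera('side');a=c['frame'][150:270,275:435,::-1]
cv2.imwrite('pics/s1.png',cv2.resize(a,None,fx=5,fy=5,interpolation=cv2.INTER_CUBIC))
E
```

```text
{'t': 2.62, 'p': array([519.6,  62.4, 139.5]), 'yaw': np.float64(162.83), 'f_tool': array([ 0.3 ,  0.54, -0.6 ]), 'w': 0.03287160411757372, 'r': np.float64(90.7), 'ang': np.float64(161.29)}
```

View pics/s1.png

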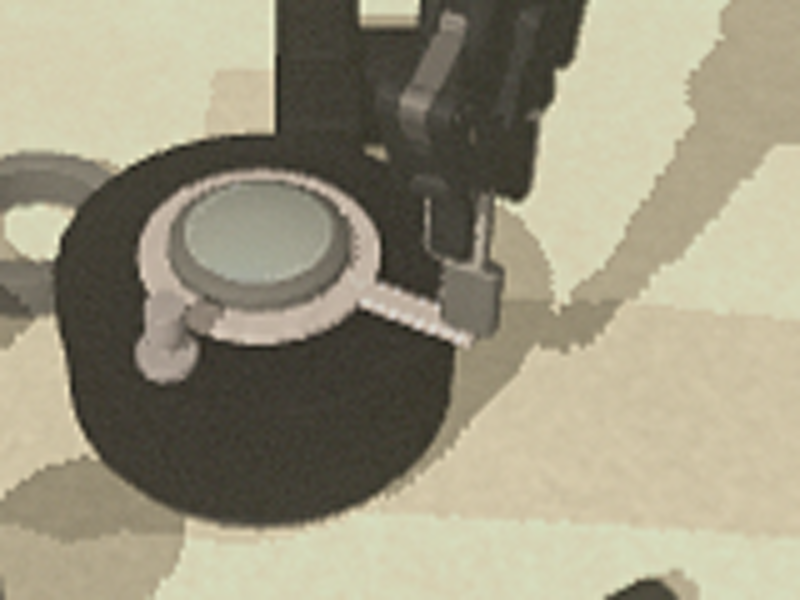

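```bash
python3 - <<'E'
from h import *
c=read_camera('side');s=sense();M=rot(s['tcp_rot'])
for q in ((0,0),(0,.0165),(0,-.0165),(.011,.0165),(-.011,.0165),(.011,-.0165),(-.011,-.0165)):
    for dz in (0,-.006):
        P=s['position']+M@np.array([*q,dz]); print(q,dz,np.round((proj(c,P)[0]-[275,150])*5))
for off in(.005,-.005):
    p,_=lev(.12,.121,off); print('padtop face',off,np.round((proj(c,p)[0]-[275,150])*5))
E
```

```text
(0, 0) 0 [475. 224.]
(0, 0) -0.006 [476. 211.]
(0, 0.0165) 0 [456. 252.]
(0, 0.0165) -0.006 [457. 239.]
(0, -0.0165) 0 [493. 197.]
(0, -0.0165) -0.006 [495. 184.]
(0.011, 0.0165) 0 [485. 262.]
(0.011, 0.0165) -0.006 [486. 249.]
(-0.011, 0.0165) 0 [427. 242.]
(-0.011, 0.0165) -0.006 [428. 229.]
(0.011, -0.0165) 0 [522. 206.]
(0.011, -0.0165) -0.006 [523. 194.]
(-0.011, -0.0165) 0 [465. 187.]
(-0.011, -0.0165) -0.006 [466. 175.]
padtop face 0.005 [467. 267.]
padtop face -0.005 [478. 250.]
```

The picture shows the fingers directly above the paddle (paddle top at about (470,265)), as the projection predicts. I'll descend around it.

apply_moves(
  xyz=[
    [0, -2, 10],
    [0, 0, 10],
    [0, 0, 10],
    [0, 0, 10],
    [0, 0, 3],
    [0, 0, 0],
    [0, 0, 0],
    [0, 0, 0],
  ],
  spin=[0, 0, 0, 0, 0, 0, 0, 0],
)

```text
time_s: 3.38
position: [0.5188, 0.0599, 0.0955]
tcp_rot: [3.141, 0.0, 2.841]
contact_force: [-1.1, -0.1, 0.5]
gripper_width: 0.0323
finger_force: 0.0
```

```bash
python3 - <<'E'
from h import *
print(state())
E
```

```text
{'t': 3.38, 'p': array([518.8,  59.9,  95.5]), 'yaw': np.float64(162.79), 'f_tool': array([ 1.06, -0.42, -0.46]), 'w': 0.03230208473830804, 'r': np.float64(90.6), 'ang': np.float64(162.95)}
```

apply_moves(
  xyz=[
    [0, 5, 0],
    [0, 4, 0],
    [0, 1, 0],
    [-0.1, 1, 0],
    [-0.2, 1.5, 0],
    [-0.2, 1.5, 0],
    [-0.2, 1.5, 0],
    [-0.2, 1.5, 0],
    [0, 0, 0],
    [0, 0, 0],
  ],
  spin=[0, 0, 0, 0.6, 0.9, 0.9, 0.9, 0.9, 0, 0],
)

```text
time_s: 4.22
position: [0.5249, 0.0761, 0.0953]
tcp_rot: [3.141, 0.0, 2.768]
contact_force: [-0.1, -0.3, -0.8]
gripper_width: 0.0323
finger_force: 0.0
```

```bash
python3 - <<'E'
from h import *
print(state(),sense()['finger_force'])
E
```

```text
{'t': 4.22, 'p': array([524.9,  76.1,  95.3]), 'yaw': np.float64(158.61), 'f_tool': array([-0.06, -0.32,  0.81]), 'w': 0.03234936113447029, 'r': np.float64(91.3), 'ang': np.float64(152.03)} 0.0
```

apply_moves(
  xyz=[
    [-0.1, 1, 0],
    [-0.1, 1, 0],
    [-0.1, 1, 0],
    [-0.1, 1, 0],
    [-0.1, 1, 0],
    [-0.1, 1, 0],
    [-0.1, 1, 0],
    [0, 0, 0],
    [0, 0, 0],
  ],
  spin=[0.64, 0.64, 0.64, 0.64, 0.64, 0.64, 0.64, 0, 0],
)

```text
time_s: 4.97
position: [0.5281, 0.082, 0.0953]
tcp_rot: [-3.142, 0.0, 2.69]
contact_force: [-0.1, -0.5, -0.5]
gripper_width: 0.0322
finger_force: 0.0
```

```bash
python3 - <<'E'
from h import *
print(state(),sense()['finger_force'])
c=read_camera('side');a=c['frame'][150:270,275:435,::-1]
cv2.imwrite('pics/s2.png',cv2.resize(a,None,fx=5,fy=5,interpolation=cv2.INTER_CUBIC))
E
```

```text
{'t': 4.97, 'p': array([528.1,  82. ,  95.3]), 'yaw': np.float64(154.13), 'f_tool': array([-0.14, -0.54,  0.49]), 'w': 0.03222890086755347, 'r': np.float64(91.4), 'ang': np.float64(147.81)} 0.0
```

View pics/s2.png

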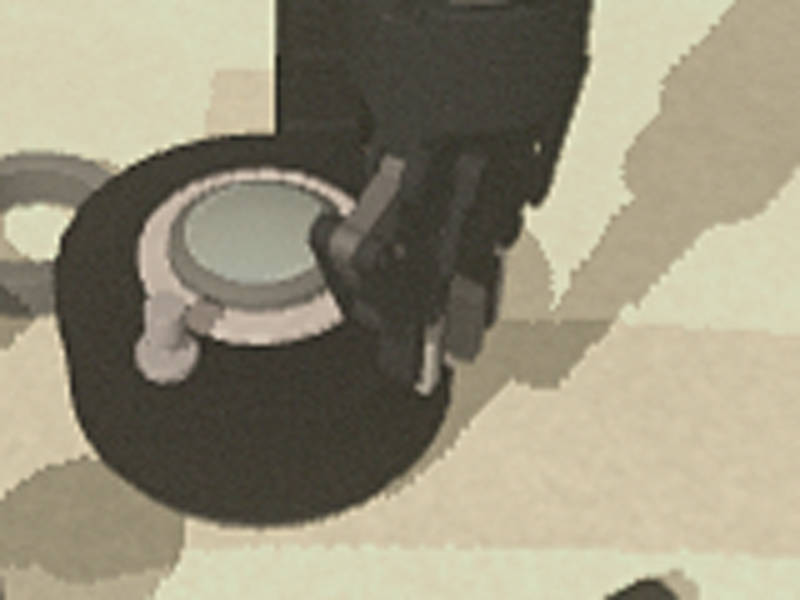

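The paddle is between the fingers and has moved towards closed, its lower end now at about (462,362). No force shows yet, so I'll creep on.

apply_moves(
  xyz=[
    [0, 1, 0],
    [0, 1, 0],
    [0, 0, 0],
    [0, 0, 0],
  ],
  spin=[0.64, 0.64, 0, 0],
)

```text
time_s: 5.35
position: [0.529, 0.0838, 0.0953]
tcp_rot: [-3.142, 0.0, 2.668]
contact_force: [-0.1, -1.2, 0.1]
gripper_width: 0.0324
finger_force: 0.0
```

apply_moves(
  xyz=[
    [0, 1, 0],
    [0, 0.5, 0],
    [0, 0, 0],
    [0, 0, 0],
  ],
  spin=[0.64, 0.3, 0, 0],
)

```text
time_s: 5.68
position: [0.5297, 0.0851, 0.0953]
tcp_rot: [-3.142, 0.0, 2.651]
contact_force: [0.5, -1.2, 0.1]
gripper_width: 0.0323
finger_force: 0.0
```

apply_moves(
  xyz=[
    [0, 1, 0],
    [0, 0.5, 0],
    [0, 0, 0],
    [0, 0, 0],
  ],
  spin=[0.64, 0.3, 0, 0],
)

```text
time_s: 6.02
position: [0.5304, 0.0864, 0.0953]
tcp_rot: [-3.142, -0.0, 2.635]
contact_force: [-0.4, 0.1, 0.5]
gripper_width: 0.0321
finger_force: 0.0
```

apply_moves(
  xyz=[
    [0, 1, 0],
    [0, 0.5, 0],
    [0, 0, 0],
    [0, 0, 0],
  ],
  spin=[0.64, 0.3, 0, 0],
)

```text
time_s: 6.35
position: [0.5311, 0.0877, 0.0953]
tcp_rot: [-3.142, -0.0, 2.618]
contact_force: [0.8, 0.8, -0.4]
gripper_width: 0.0322
finger_force: 0.0
```

apply_moves(
  xyz=[
    [0, 1, 0],
    [0, 0.5, 0],
    [0, 0, 0],
    [0, 0, 0],
  ],
  spin=[0.64, 0.3, 0, 0],
)

```text
time_s: 6.68
position: [0.5319, 0.089, 0.0953]
tcp_rot: [-3.141, 0.0, 2.602]
contact_force: [0.0, -0.9, 0.8]
gripper_width: 0.0327
finger_force: 0.3
```

apply_moves(
  xyz=[
    [0, 1, 0],
    [0, 0.5, 0],
    [0, 0, 0],
    [0, 0, 0],
  ],
  spin=[0.64, 0.3, 0, 0],
)

```text
time_s: 7.02
position: [0.5327, 0.0901, 0.0953]
tcp_rot: [-3.141, 0.0, 2.585]
contact_force: [0.2, -2.6, -0.3]
gripper_width: 0.0324
finger_force: 1.2
```

apply_moves(
  xyz=[
    [0, 1, 0],
    [0, 0.5, 0],
    [0, 0, 0],
    [0, 0, 0],
  ],
  spin=[0.5, 0.2, 0, 0],
)

```text
time_s: 7.35
position: [0.5335, 0.0912, 0.0953]
tcp_rot: [-3.141, 0.0, 2.573]
contact_force: [0.3, -5.3, 0.1]
gripper_width: 0.0325
finger_force: 2.1
```

```bash
python3 - <<'E'
from h import *
print(state(),sense()['finger_force'])
E
```

```text
{'t': 7.35, 'p': array([533.5,  91.2,  95.3]), 'yaw': np.float64(147.4), 'f_tool': array([-3.12, -4.3 , -0.1 ]), 'w': 0.0324676360805895, 'r': np.float64(92.4), 'ang': np.float64(141.22)} 2.1217822283506393
```

apply_moves(
  xyz=[
    [0, 1, 0],
    [0, 1, 0],
    [0, 0, 0],
    [0, 0, 0],
  ],
  spin=[0.3, 0.3, 0, 0],
)

```text
time_s: 7.68
position: [0.5344, 0.0925, 0.0953]
tcp_rot: [-3.141, 0.0, 2.562]
contact_force: [-0.7, -7.8, 1.3]
gripper_width: 0.0325
finger_force: 3.4
```

apply_moves(
  xyz=[
    [0, 0.7, 0],
    [0, 0, 0],
    [0, 0, 0],
  ],
  spin=[0.2, 0, 0],
)

```text
time_s: 7.93
position: [0.5347, 0.0929, 0.0952]
tcp_rot: [-3.14, 0.0, 2.558]
contact_force: [-1.1, -8.6, 1.9]
gripper_width: 0.0325
finger_force: 3.9
```

```bash
python3 - <<'E'
from h import *
print(state(),sense()['finger_force'])
E
```

```text
{'t': 7.93, 'p': array([534.7,  92.9,  95.2]), 'yaw': np.float64(146.58), 'f_tool': array([-3.83, -7.84, -1.92]), 'w': 0.03254150876198864, 'r': np.float64(92.5), 'ang': np.float64(139.93)} 3.861739933490753
```

apply_moves(
  xyz=[
    [0, 1, 0],
    [0, 0.7, 0],
    [0, 0, 0],
    [0, 0, 0],
  ],
  spin=[0, 0, 0, 0],
)

```text
time_s: 8.27
position: [0.5353, 0.0938, 0.0952]
tcp_rot: [-3.14, -0.0, 2.558]
contact_force: [-2.4, -10.9, 2.5]
gripper_width: 0.032
finger_force: 5.3
```

apply_moves(
  xyz=[
    [0, 0.6, 0],
    [0, 0, 0],
    [0, 0, 0],
    [0, 0, 0],
    [0, 0, 0],
    [0, 0, 0],
    [0, 0, 0],
  ],
  spin=[0, 0, 0, 0, 0, 0, 0],
)

```text
time_s: 8.85
position: [0.5355, 0.0942, 0.0952]
tcp_rot: [-3.139, -0.0, 2.558]
contact_force: [-3.8, -11.0, 2.8]
gripper_width: 0.0324
finger_force: 5.8
```

```bash
python3 - <<'E'
from h import *
print(state(),sense()['finger_force'])
E
```

```text
{'t': 8.85, 'p': array([535.5,  94.2,  95.2]), 'yaw': np.float64(146.55), 'f_tool': array([ -2.89, -11.24,  -2.74]), 'w': 0.0324086875913018, 'r': np.float64(92.8), 'ang': np.float64(138.97)} 5.782954394817352
```

Steady at about 12 N, held for over half a second. I'll hold briefly, then back off and work out the opening moves.

apply_moves(
  xyz=[
    [0, 0.2, 0],
    [0, 0, 0],
    [0, 0, 0],
    [0, 0, 0],
    [0, 0, 0],
    [0, 0, 0],
    [0, -2, 0],
    [0, -3, 0],
    [0, -5, 0],
    [0, -4, 0],
    [0, 0, 0],
  ],
  spin=[0, 0, 0, 0, 0, 0, 0, 0, 0, 0, 0],
)

```text
time_s: 9.77
position: [0.5282, 0.0838, 0.0953]
tcp_rot: [-3.142, -0.0, 2.559]
contact_force: [-0.1, 0.2, 0.3]
gripper_width: 0.0326
finger_force: 0.0
```

```bash
python3 - <<'E'
from h import *
print(state())
for th in(-.13,-.05,.03,.09): print(th,goto(*lev(th,.0953,-.0112)))
c=read_camera('top');a=c['frame'][170:250,280:370,::-1]
cv2.imwrite('pics/t2.png',cv2.resize(a,None,fx=6,fy=6,interpolation=cv2.INTER_CUBIC))
E
```

```text
{'t': 9.77, 'p': array([528.2,  83.8,  95.3]), 'yaw': np.float64(146.61), 'f_tool': array([ 0.25,  0.14, -0.31]), 'w': 0.03258987395536216, 'r': np.float64(92.3), 'ang': np.float64(146.84)}
-0.13 (array([ -2.7, -13.6,   0. ]), np.float64(-1.77))
-0.05 (array([ -4.1, -20.7,   0. ]), np.float64(-6.35))
0.03 (array([ -6.1, -27.7,   0. ]), np.float64(-10.94))
0.09 (array([ -7.9, -32.8,   0. ]), np.float64(-14.38))
```

View pics/t2.png

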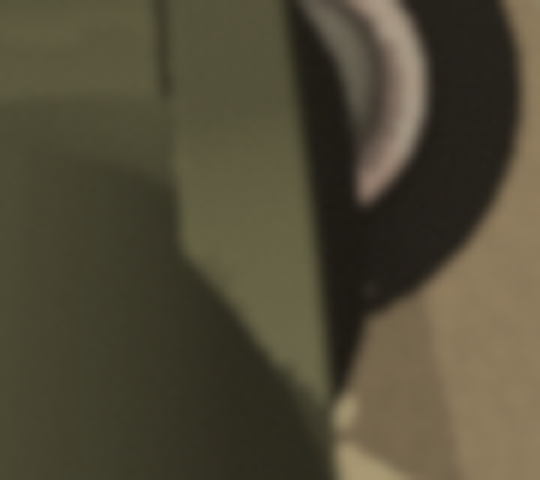

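The arm hides the lever from the top camera, so I'll go by geometry and force.

apply_moves(
  xyz=[
    [-2, -5, 0],
    [-0.7, -5, 0],
    [0, -3.5, 0],
    [-0.2, -1.8, 0],
    [-0.2, -1.8, 0],
    [-0.2, -1.8, 0],
    [-0.2, -1.8, 0],
    [-0.2, -1.8, 0],
    [-0.2, -1.8, 0],
    [-0.2, -1.8, 0],
    [-0.2, -1.8, 0],
    [0, 0, 0],
  ],
  spin=[-0.9, -0.9, 0, -1.15, -1.15, -1.15, -1.15, -1.15, -1.15, -1.15, -1.15, 0],
)

```text
time_s: 10.82
position: [0.5185, 0.0579, 0.0954]
tcp_rot: [3.141, 0.0, 2.753]
contact_force: [1.3, 2.7, -1.2]
gripper_width: 0.0324
finger_force: 1.5
```

```bash
python3 - <<'E'
from h import *
print(state(),sense()['finger_force'])
print(goto(*lev(.03,.0953,-.0112)),goto(*lev(.09,.0953,-.0112)))
E
```

```text
{'t': 10.82, 'p': array([518.5,  57.9,  95.4]), 'yaw': np.float64(157.74), 'f_tool': array([-0.16,  3.  ,  1.17]), 'w': 0.0323810707815871, 'r': np.float64(90.4), 'ang': np.float64(164.24)} 1.4512357860803604
(array([ 0.2, -0.6,  0.1]), np.float64(0.2)) (array([-0.6, -6. ,  0.1]), np.float64(-3.24))
```

A 3 N resistance at about 0.025 rad fits the first detent. Now over the crest.

apply_moves(
  xyz=[
    [-0.1, -1, 0],
    [-0.1, -1, 0],
    [-0.1, -1, 0],
    [-0.1, -1, 0],
    [-0.1, -1, 0],
    [-0.1, -0.5, 0],
    [0, 0, 0],
    [0, 0, 0],
    [0, 0, 0],
  ],
  spin=[-0.6, -0.6, -0.6, -0.6, -0.5, 0, 0, 0, 0],
)

```text
time_s: 11.57
position: [0.5169, 0.0525, 0.0953]
tcp_rot: [-3.142, -0.0, 2.802]
contact_force: [-0.5, 0.1, 0.4]
gripper_width: 0.0326
finger_force: 0.0
```

```bash
python3 - <<'E'
from h import *
print(state(),sense()['finger_force'])
print(goto(*lev(.09,.0953,-.0112)))
c=read_camera('side');a=c['frame'][165:245,325:405,::-1]
cv2.imwrite('pics/s3.png',cv2.resize(a,None,fx=7,fy=7,interpolation=cv2.INTER_CUBIC))
for th in (0.03,0.09,.12,.15): print(th,[np.round((proj(c,lev(th,z,o,r)[0])[0]-[325,165])*7) for z,o,r in((.087,.005,.101),(.121,.005,.101),(.121,-.005,.101))])
E
```

```text
{'t': 11.57, 'p': array([516.9,  52.5,  95.3]), 'yaw': np.float64(160.53), 'f_tool': array([ 0.45, -0.1 , -0.4 ]), 'w': 0.03259816108792054, 'r': np.float64(90.6), 'ang': np.float64(167.76)} 0.0
(array([-0. , -0.5, -0. ]), np.float64(-0.45))
0.03 [array([316., 396.]), array([326., 303.]), array([345., 281.])]
0.09 [array([328., 382.]), array([338., 290.]), array([354., 266.])]
0.12 [array([333., 375.]), array([343., 283.]), array([359., 259.])]
0.15 [array([338., 368.]), array([348., 276.]), array([363., 252.])]
```

View pics/s3.png

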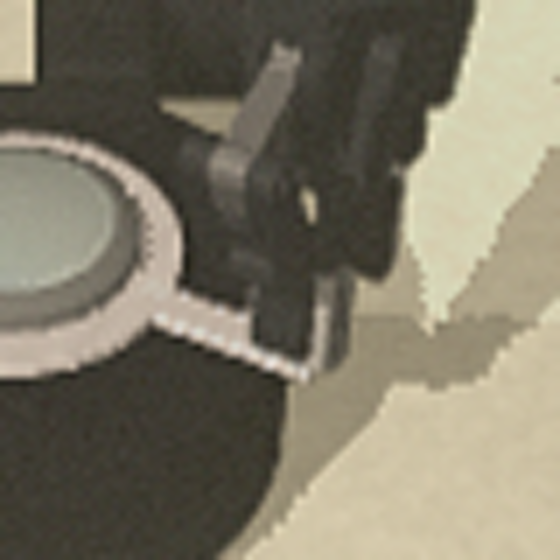

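The lever has snapped (force back to 0, paddle outer edge near (340,368), where notch 1 projects). I'll rest, then make the second click.

apply_moves(
  xyz=[
    [0, 0, 0],
    [0, 0, 0],
    [0, 0, 0],
    [0, 0, 0],
    [0, 0, 0],
    [0, 0, 0],
  ],
  spin=[0, 0, 0, 0, 0, 0],
)

```text
time_s: 12.12
position: [0.5169, 0.0525, 0.0953]
tcp_rot: [-3.142, -0.0, 2.802]
contact_force: [-0.9, -0.5, 0.3]
gripper_width: 0.0324
finger_force: 0.0
```

apply_moves(
  xyz=[
    [-0.1, -1, 0],
    [-0.1, -1, 0],
    [-0.1, -1, 0],
    [-0.1, -1, 0],
    [-0.1, -1, 0],
    [0, 0, 0],
  ],
  spin=[-0.7, -0.7, -0.7, -0.7, -0.7, 0],
)

```text
time_s: 12.62
position: [0.516, 0.0477, 0.0953]
tcp_rot: [3.141, 0.0, 2.864]
contact_force: [1.2, 2.0, -1.8]
gripper_width: 0.0327
finger_force: 1.3
```

apply_moves(
  xyz=[
    [-0.1, -1, 0],
    [-0.1, -1, 0],
    [-0.1, -1, 0],
    [-0.1, -1, 0],
    [-0.1, -1, 0],
    [-0.1, -1, 0],
    [0, 0, 0],
    [0, 0, 0],
  ],
  spin=[-0.7, -0.7, -0.7, -0.6, -0.6, -0.6, 0, 0],
)

```text
time_s: 13.28
position: [0.5149, 0.0415, 0.0953]
tcp_rot: [-3.141, -0.0, 2.931]
contact_force: [0.6, 0.0, -0.3]
gripper_width: 0.0327
finger_force: 0.0
```

```bash
python3 - <<'E'
from h import *
print(state(),sense()['finger_force'])
print(goto(*lev(.21,.0953,-.0112)))
E
```

```text
{'t': 13.28, 'p': array([514.9,  41.5,  95.3]), 'yaw': np.float64(167.92), 'f_tool': array([-0.55,  0.15,  0.26]), 'w': 0.032730245061494107, 'r': np.float64(91.0), 'ang': np.float64(174.85)} 0.0
(array([-0.3, -0.1, -0. ]), np.float64(0.07))
```

Same pattern: resistance, then 0 N. Rest and make the third click.

apply_moves(
  xyz=[
    [0, 0, 0],
    [0, 0, 0],
    [0, 0, 0],
    [0, 0, 0],
    [0, 0, 0],
    [0, 0, 0],
  ],
  spin=[0, 0, 0, 0, 0, 0],
)

```text
time_s: 13.78
position: [0.515, 0.0416, 0.0953]
tcp_rot: [-3.142, -0.0, 2.931]
contact_force: [-0.4, -0.6, -0.2]
gripper_width: 0.0327
finger_force: 0.0
```

apply_moves(
  xyz=[
    [-0.2, -1, 0],
    [-0.2, -1, 0],
    [-0.2, -1, 0],
    [-0.1, -1, 0],
    [-0.1, -1, 0],
    [0, 0, 0],
  ],
  spin=[-0.6, -0.6, -0.6, -0.6, -0.6, 0],
)

```text
time_s: 14.28
position: [0.5148, 0.0366, 0.0953]
tcp_rot: [3.141, 0.0, 2.984]
contact_force: [0.0, 2.9, -1.1]
gripper_width: 0.0329
finger_force: 1.4
```

apply_moves(
  xyz=[
    [-0.2, -1, 0],
    [-0.2, -1, 0],
    [-0.1, -1, 0],
    [-0.1, -1, 0],
    [-0.1, -1, 0],
    [-0.1, -0.8, 0],
    [0, 0, 0],
    [0, 0, 0],
  ],
  spin=[-0.6, -0.6, -0.6, -0.6, -0.7, -0.7, 0, 0],
)

```text
time_s: 14.95
position: [0.5149, 0.0305, 0.0953]
tcp_rot: [-3.142, -0.0, 3.049]
contact_force: [-0.6, -1.1, 0.0]
gripper_width: 0.0324
finger_force: 0.0
```

```bash
python3 - <<'E'
from h import *
print(state(),sense()['finger_force'])
print(goto(*lev(.33,.0953,-.0112)))
E
```

```text
{'t': 14.95, 'p': array([514.9,  30.5,  95.3]), 'yaw': np.float64(174.72), 'f_tool': array([ 0.47, -1.14, -0.05]), 'w': 0.032418170673721054, 'r': np.float64(90.7), 'ang': np.float64(181.76)} 0.0
(array([ 0. , -0.1,  0. ]), np.float64(-0.01))
```

Third click done. Rest and make the fourth, stopping at about 0.44 rad.

apply_moves(
  xyz=[
    [0, 0, 0],
    [0, 0, 0],
    [0, 0, 0],
    [0, 0, 0],
    [0, 0, 0],
    [0, 0, 0],
  ],
  spin=[0, 0, 0, 0, 0, 0],
)

```text
time_s: 15.45
position: [0.5148, 0.0307, 0.0953]
tcp_rot: [-3.142, -0.0, 3.05]
contact_force: [-0.8, -0.1, -0.3]
gripper_width: 0.0325
finger_force: 0.0
```

apply_moves(
  xyz=[
    [-0.1, -1, 0],
    [-0.1, -1, 0],
    [-0.1, -1, 0],
    [-0.1, -1, 0],
    [-0.1, -1, 0],
    [0, 0, 0],
  ],
  spin=[-0.6, -0.6, -0.6, -0.6, -0.6, 0],
)

```text
time_s: 15.95
position: [0.515, 0.0258, 0.0953]
tcp_rot: [3.141, -0.0, 3.103]
contact_force: [0.8, 2.7, -0.5]
gripper_width: 0.0321
finger_force: 1.4
```

apply_moves(
  xyz=[
    [-0.1, -1, 0],
    [-0.1, -1, 0],
    [-0.1, -1, 0],
    [-0.1, -1, 0],
    [-0.1, -1, 0],
    [0, 0, 0],
    [0, 0, 0],
    [0, 0, 0],
  ],
  spin=[-0.6, -0.6, -0.6, -0.6, -0.6, 0, 0, 0],
)

```text
time_s: 16.62
position: [0.5154, 0.0206, 0.0953]
tcp_rot: [-3.142, -0.0, -3.129]
contact_force: [0.5, 0.3, 0.0]
gripper_width: 0.0327
finger_force: 0.0
```

```bash
python3 - <<'E'
from h import *
print(state(),sense()['finger_force'])
print(goto(*lev(.45,.0953,-.0112)))
E
```

```text
{'t': 16.62, 'p': array([515.4,  20.6,  95.3]), 'yaw': np.float64(-179.28), 'f_tool': array([-0.48,  0.27, -0.01]), 'w': 0.03269224202211237, 'r': np.float64(91.0), 'ang': np.float64(188.01)} 0.0
(array([-0.5, -1. , -0. ]), np.float64(-0.89))
```

Fourth click done. I'll centre the fingers off the paddle, rise and shut the gripper.

apply_moves(
  xyz=[
    [0, 4, 0],
    [0, 3, 0],
    [0, 0, 0],
    [0, 0, 0],
    [0, 0, -10],
    [0, 0, -20],
    [0, 0, -30],
    [0, 0, -30],
    [0, 0, -10],
    [0, 0, 0],
  ],
  spin=[0, 0, 0, 0, 0, 0, 0, 0, 0, 0],
)

```text
time_s: 17.45
position: [0.5166, 0.0276, 0.1985]
tcp_rot: [3.141, 0.005, -3.129]
contact_force: [0.5, 0.8, -0.6]
gripper_width: 0.0324
finger_force: 0.0
```

apply_moves(
  xyz=[
    [0, 0, 0],
    [0, 0, 0],
    [0, 0, 0],
    [0, 0, 0],
  ],
  spin=[0, 0, 0, 0],
  grip=0,
  squeeze=20,
)

```text
time_s: 17.78
position: [0.5149, 0.0276, 0.1945]
tcp_rot: [-3.141, -0.002, -3.129]
contact_force: [-0.0, 0.3, 0.4]
gripper_width: -0.0003
finger_force: 0.0
```

```bash
python3 - <<'E'
from h import *
print(state())
s=sense();print(goto([.6273,.0923,.13],180))
c=read_camera('side');a=c['frame'][165:245,325:405,::-1]
cv2.imwrite('pics/s4.png',cv2.resize(a,None,fx=7,fy=7,interpolation=cv2.INTER_CUBIC))
for th in (0.36,.48,.6): print(th,[np.round((proj(c,lev(th,z,o,r)[0])[0]-[325,165])*7) for z,o,r in((.087,.005,.101),(.121,.005,.101),(.121,-.005,.101))])
E
```

```text
{'t': 17.78, 'p': array([514.9,  27.6, 194.5]), 'yaw': np.float64(-179.26), 'f_tool': array([ 0.04,  0.25, -0.37]), 'w': -0.00028168862225864, 'r': np.float64(90.8), 'ang': np.float64(183.57)}
(array([-113.4,   63.2,   64.3]), np.float64(0.74))
0.36 [array([363., 317.]), array([374., 224.]), array([380., 200.])]
0.48 [array([370., 287.]), array([381., 195.]), array([382., 170.])]
0.6 [array([371., 257.]), array([382., 165.]), array([379., 141.])]
```

View pics/s4.png

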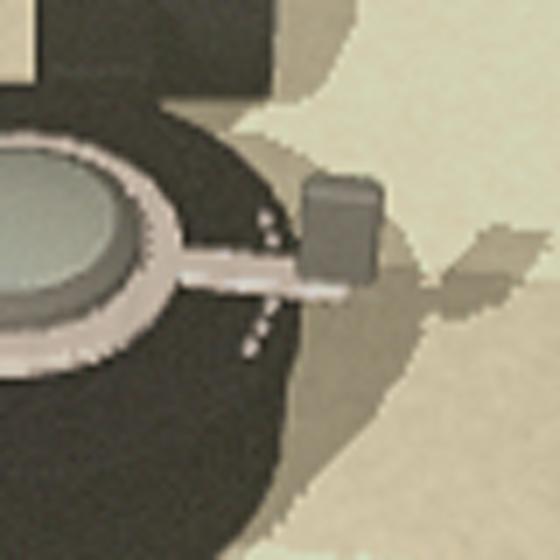

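The picture shows the paddle's outer lower corner at about (375,287), matching 0.48 rad, with three studs below the arm: notch 4. Now to the pin.

apply_moves(
  xyz=[
    [-20, 11, 0],
    [-28, 16, 0],
    [-28, 16, 0],
    [-25, 14, 0],
    [-12.4, 6.2, 10],
    [0, 0, 20],
    [0, 0, 20],
    [0, 0, 14],
    [0, 0, 6],
    [0, 0, 0],
    [0, 0, 0],
  ],
  spin=[0.7, 0, 0, 0, 0, 0, 0, 0, 0, 0, 0],
)

```text
time_s: 18.75
position: [0.6286, 0.0912, 0.1255]
tcp_rot: [-3.142, -0.0, -3.141]
contact_force: [-0.7, -0.3, 0.3]
gripper_width: 0.0001
finger_force: 0.0
```

```bash
python3 - <<'E'
from h import *
print(state(),goto([.6273,.0923,.112],180))
c=read_camera('side');a=c['frame'][150:270,275:395,::-1]
cv2.imwrite('pics/s5.png',cv2.resize(a,None,fx=5,fy=5,interpolation=cv2.INTER_CUBIC))
E
```

```text
{'t': 18.75, 'p': array([628.6,  91.2, 125.5]), 'yaw': np.float64(-179.97), 'f_tool': array([ 0.68, -0.33, -0.3 ]), 'w': 5.082182752438625e-05, 'r': np.float64(62.3), 'ang': np.float64(68.22)} (array([ 1.3,  1.1, 13.5]), np.float64(0.03))
```

View pics/s5.png

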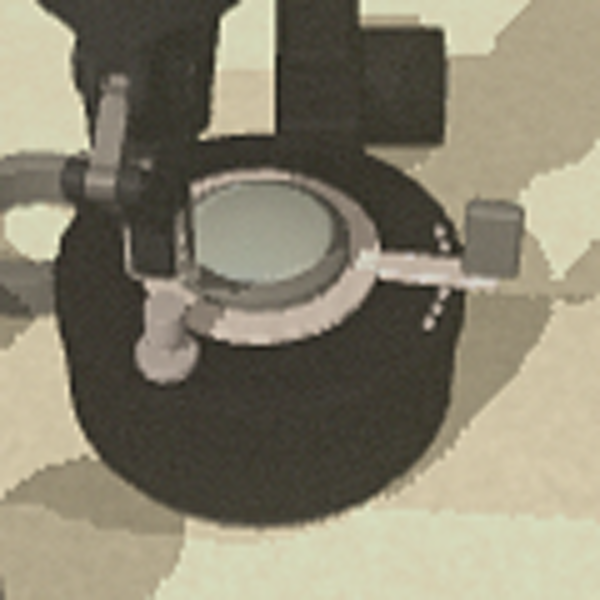

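The shut tips stand right above the pin (tip at about (162,275), pin top at (165,300)). I'll press down carefully.

apply_moves(
  xyz=[
    [1, 1, 5],
    [0, 0, 4],
    [0, 0, 3],
    [0, 0, 2],
    [0, 0, 1.5],
    [0, 0, 1.5],
    [0, 0, 0],
    [0, 0, 0],
  ],
  spin=[0, 0, 0, 0, 0, 0, 0, 0],
)

```text
time_s: 19.47
position: [0.6276, 0.0922, 0.1083]
tcp_rot: [-3.142, 0.0, -3.141]
contact_force: [-0.2, 0.6, 0.1]
gripper_width: 0.0003
finger_force: 0.0
```

apply_moves(
  xyz=[
    [0, 0, 1],
    [0, 0, 1],
    [0, 0, 1],
    [0, 0, 1],
    [0, 0, 0],
    [0, 0, 0],
  ],
  spin=[0, 0, 0, 0, 0, 0],
)

```text
time_s: 19.97
position: [0.6276, 0.0922, 0.1042]
tcp_rot: [-3.142, 0.0, -3.141]
contact_force: [0.1, 0.9, 0.2]
gripper_width: -0.0002
finger_force: 0.4
```

apply_moves(
  xyz=[
    [0, 0, 0.5],
    [0, 0, 0.5],
    [0, 0, 0.5],
    [0, 0, 0],
    [0, 0, 0],
  ],
  spin=[0, 0, 0, 0, 0],
)

```text
time_s: 20.38
position: [0.6276, 0.0922, 0.1027]
tcp_rot: [-3.142, 0.0, -3.141]
contact_force: [0.2, -0.3, 1.5]
gripper_width: 0.0003
finger_force: 0.9
```

apply_moves(
  xyz=[
    [0, 0, 0.5],
    [0, 0, 0.5],
    [0, 0, 0.5],
    [0, 0, 0],
  ],
  spin=[0, 0, 0, 0],
)

```text
time_s: 20.72
position: [0.6276, 0.0922, 0.1012]
tcp_rot: [-3.142, 0.0, -3.141]
contact_force: [0.9, -1.6, 1.6]
gripper_width: -0.0
finger_force: 0.9
```

apply_moves(
  xyz=[
    [0, 0, 0.4],
    [0, 0, 0.4],
    [0, 0, 0.4],
    [0, 0, 0],
  ],
  spin=[0, 0, 0, 0],
)

```text
time_s: 21.05
position: [0.6276, 0.0922, 0.1005]
tcp_rot: [3.142, 0.0, -3.141]
contact_force: [-2.0, -1.0, 10.7]
gripper_width: 0.0
finger_force: 5.3
```

apply_moves(
  xyz=[
    [0, 0, 0.4],
    [0, 0, 0.4],
    [0, 0, 0],
    [0, 0, 0],
  ],
  spin=[0, 0, 0, 0],
)

```text
time_s: 21.38
position: [0.6277, 0.0922, 0.1004]
tcp_rot: [3.141, 0.001, -3.141]
contact_force: [-6.5, -0.4, 21.0]
gripper_width: -0.0001
finger_force: 10.8
```

It bottomed out at z = 0.1004 with 21 N, under the limit. Lift off.

apply_moves(
  xyz=[
    [0, 0, -2],
    [0, 0, -5],
    [0, 0, -15],
    [0, 0, -30],
    [0, 0, -30],
    [0, 0, -20],
    [0, 0, 0],
    [0, 0, 0],
  ],
  spin=[0, 0, 0, 0, 0, 0, 0, 0],
)

```text
time_s: 22.05
position: [0.6278, 0.0923, 0.2022]
tcp_rot: [3.141, 0.002, -3.141]
contact_force: [-1.2, -0.5, -0.9]
gripper_width: 0.0004
finger_force: 0.0
```

```bash
python3 - <<'E'
from h import *
print(state())
c=read_camera('side');a=c['frame'][150:270,275:395,::-1]
cv2.imwrite('pics/s6.png',cv2.resize(a,None,fx=5,fy=5,interpolation=cv2.INTER_CUBIC))
E
```

```text
{'t': 22.05, 'p': array([627.8,  92.3, 202.2]), 'yaw': np.float64(-179.97), 'f_tool': array([ 1.24, -0.49,  0.94]), 'w': 0.00035963004082594733, 'r': np.float64(63.1), 'ang': np.float64(69.26)}
```

View pics/s6.png

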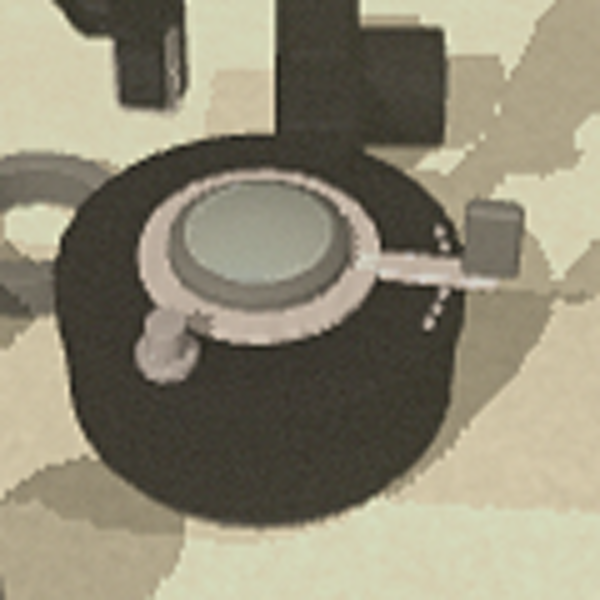

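The pin is down (its top dropped from row 300 to about 322), the lever is still in notch 4, and the robot is clear.

```bash
python3 -c "from cell import hand_in; print(hand_in())"
```

```text
the job is handed in; nothing more can be done
None
```

I set the iris and handed the job in, and no verdict came back. The lever was leaned on at its closed stop with about 12 N, then clicked open to notch 4 with a pause in each notch. The lock pin is fully down (21 N peak reading), and the robot is clear.

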